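Unplug the interlock, free the sagging bolt and hold the guard gate ajar

TASK

Pull the interlock plug up out of its socket on the guard and put it in the steel parts tray. Then lift the sagging bolt by its upright knob so that its head rides over the keeper's bent lip, draw it back clear of the keeper, and swing the gate about 30 degrees towards you. Finish while still gripping the knob and holding the self-closing gate ajar at that angle; leave the other things on the bench where they are.

Things in the scene. Friction and masses are not known exactly. Their poses are not given: they have to be found in the camera images.
- guard: Fixed guard: grey base plate 100 x 390 x 10 mm with two posts, a gate between them, a keeper on the latch post and a plug socket at one end. Origin on the bench under the gate; z up, y along the plate from the socket end (-0.215 m) to the hinge end (+0.175 m), -x the side it opens to (the robot's). In this frame the gate's hinge axis is at y = +0.130, latch post at -0.085, socket at -0.185, all at x = 0.
- plug: Loose interlock plug, 56 mm tall, 50 g: black handle 26 (x) x 20 (y) mm, from z = 22 to 56 mm, above a steel blade 16 x 8 mm. Origin at the blade's lower end, z up along the plug. It starts seated in the socket, axes parallel to the guard's, the blade 22 mm deep; it leaves straight up, a sprung detent holding it with about 5 to 15 N over the first 10 mm.
- socket_mouth (a point): Centre of the top of the socket block (34 x 30 mm, its top 70 mm above the bench), where the plug's handle rests while plugged in; axes as the guard's.
- tray: Shallow steel parts tray, fixed to the bench, 107 (x) x 202 (y) x 16 mm high, floor 2 mm thick, rim 2 mm. Origin at the centre of its underside. It changes places with the needle case: left or right of the guard.
- gate (a joint): Angle of the gate, rad: 0 shut, positive as its free end swings to the guard's -x side (towards the robot), up to 1.4. A spring shuts it (0.18 N m when shut, growing by 0.3 N m per rad). Seen from above it opens clockwise about the hinge axis.
- bolt_lift (a joint): How far the bolt is lifted in its worn guides, m: 0 hanging low, at most 0.020. It falls back under its weight (about 1.5 N). From 0.012 the hanging head passes over the keeper's lip.
- bolt: Barrel bolt on the gate's top rail. Origin: middle of its upright steel knob, a cylinder 18 mm across, 36 mm long, under a flange 22 mm across, 4 mm thick; at the start 193 mm above the bench at y = -0.005 m in the guard's frame. Axes as the gate's, y along the rod from keeper to hinge. The rod (11 mm thick) lies 45 mm under the origin; it slides to +y by at most 0.050 m, friction about 1 N.
- keeper (a point): Middle of the open-topped U-shaped keeper, 24 mm long along y, 148 mm above the bench (axis of the hanging bolt). Its prongs, 20 mm apart, hold the bolt and keep the gate shut; between them the floor is bent up to a lip.
- bolt_head (a point): Centre of the bolt's head, 12 x 12 mm and 25 mm high, 100 mm from the knob to the bolt's -y; at the start it hangs just beyond the keeper. It reaches 18 mm below the rod's axis, so the keeper's lip stops it unless the bolt is lifted 12 mm or more until it has slid 30 mm; the head is clear of the prongs once the bolt has slid 0.040 m.
- near_guide (a point): Top of the gate's bolt guide nearer the keeper, 183 mm above the bench, 8 mm along y and 24 mm wide; it stands 31 mm from the knob to -y. The other guide, of the same size, stands 75 mm from the knob to +y (both with the bolt home).
- instrument_knob (a point): Front end of the black knob (63 mm across) that juts out of the big fixed instrument behind the guard, 250 mm above the bench. The instrument stands along the back from y = -0.25 to 0.80 m; left of this knob its camera side is 0.2 to 0.45 m high and begins about 0.10 m farther from the robot than the knob: carry the hand round in front of it.
- needle_case: Bystander: blue flat needle case 73 x 110 x 29 mm, origin at the centre of its underside.
- petri_dish: Bystander: clear round dish 60 mm across, 14 mm high, near the hinge end of the guard, origin at the centre of its underside.
- tape_roll: Bystander: black roll of tape 58 mm across, 19 mm high, lying flat near the right end of the bench, origin at the centre of its underside.
- weight: Bystander: small knobbed weight 28 mm across, 26 mm high, standing behind the guard, origin at the centre of its underside.
Not all that is in view belongs to the job. Several things have the shape of the plug; the one meant has the colours described above.

How it is judged:
On the way, in this order (a step that is already met when the one before it is completed fails the run):
1. the plug is out and lies let go in the tray, the gate still shut (x of plug in the frame of tray between -0.052 and 0.052 m and y of plug in the frame of tray between -0.099 and 0.099 m and height (world z) of plug below 0.03 m and contact force between the fingers and plug below 0.05 N and linear speed of plug below 0.05 m/s and value of joint gate below 0.1 rad), for 0.2 s.
2. the bolt is lifted over the lip while being drawn (value of joint bolt_lift above 0.008 m and y of bolt in the frame of guard above 0.007 m and value of joint gate below 0.15 rad), for 0.04 s.
3. the gate has been swung ajar (value of joint gate above 0.3 rad), for 0.1 s.
At the end, for the whole second after the job is handed in: The gate stands still at 0.30 to 0.78 rad (17 to 45 degrees), held there against its closing spring by fingers gripping the bolt (more than 1 N); the plug lies at rest in the tray, its origin inside the rim and under 30 mm, not touched by the fingers (value of joint gate between 0.3 and 0.78 rad and velocity of joint gate between -0.05 and 0.05 rad/s and contact force between the fingers and bolt above 1 N and x of plug in the frame of tray between -0.052 and 0.052 m and y of plug in the frame of tray between -0.099 and 0.099 m and height (world z) of plug below 0.03 m and contact force between the fingers and plug below 0.05 N and linear speed of plug below 0.05 m/s); the arm keeps its last pose, push and grip.
It fails at once if the gate is opened while the plug is still in its socket (value of joint gate above 0.1 rad and distance between plug and socket_mouth below 0.03 m).
It fails at once if the plug is let go in the air (height (world z) of plug above 0.12 m and contact force between the fingers and plug below 0.02 N).
It fails at once if a bystander (needle case, dish, tape roll or weight) is moved more than 3 cm (distance of any of needle_case, petri_dish, tape_roll, weight from where it was at the start of the episode above 0.03 m).
It also fails if it takes over 64 s, if anything falls off the work surface, if the arm or the gripper's body presses on something with over 40 N, if the wrist force passes 120 N, or if a joint passes its speed limit or range.

ROBOT

A 6-joint arm with a two-finger parallel gripper is mounted at the origin on a cart in front of the work surface, level with it; the furniture and walls round the work are solid. World frame = base frame: x ahead of the robot, y to its left, z up, the work surface at z = 0. Lengths are in m, angles in rad, forces in N, time in s.
With the tool pointing down it reaches from about 0.375 to 0.975 m from the base axis. Payload 3.8 kg.
Tool frame: the origin (TCP) lies between the finger pads; the fingertips stand manip.tips_ahead ahead of it and the grasp point (between the pads) lies 3 mm ahead of it (manip.tips_ahead is the distance from the TCP to the fingertips, in m); z points along the fingers, x is the direction in which the jaws open and shut, and the axes are right-handed (so a half turn about z gives the same grasp; the last joint's range is limited). The gripper opens to 85 mm and grips with 20 to 120 N. Pads are 22 mm wide; open, the fingers measure 114 mm over their backs; the gripper's body (76 mm by 85 mm) begins 54 mm behind the grasp point. The pads swing forward as they close: fully open they stand 13 mm farther back than shut.
Start: joints at [-1.275, 0.264, 1.604, -0, 1.274, -0.037], TCP at [0.221, -0.638, 0.232] pointing down, gripper open.
Joint ranges: [-2.63, 2.63], [-0.94, 2.18], [0.31, 2.57], [-1.31, 4.45], [0, 2.66], [-2.55, 2.55]. Speed limits (rad/s): [2.57, 2.57, 3.14, 3.14, 3.14, 3.14].

INTERFACE

Orientations are given as a 3x3 rotation matrix whose columns are the frame's x, y, z axes.
In Python, from station import manip, imaging, hand_in gives the robot as it stands. The module is installed in compiled form; this text tells all that it offers.
- The arm moves only by the shell command python3 -m inch 'ROWS' [FORCE]. ROWS is JSON, one flat list of numbers, 7 for each row, row after row: the shift along the tool's x, y, z in m, then the turn, a rotation vector about the tool's x, y, z in rad, then the closure in counts, from 0 (fully open) to 255 (shut). In form: [dx, dy, dz, rx, ry, rz, gripper, dx, dy, dz, rx, ry, rz, gripper, ...]. A call has 1 to 20 rows; each row is the pose to reach, as a shift and turn from the pose commanded when the call began, along the tool's axes at that moment; what a row does not reach only later rows make up. A row lasts 1/12 s, in which the tool goes at most 41.7 mm and 7.16 degrees, less where a joint would pass 70% of its speed; a pose out of reach is approached as far as the arm can. A call with a gripper value outside its range is refused whole. The fingers move at their own pace and stop on an object; FORCE is the grip in N (left out, the last holds). Time passes only in rows, so rows that repeat a pose let the fingers close. It gives the time, the measured TCP pose, the force and the opening at its end, in the units of the state.
- manip.sense(): the state, without advancing time (a new reading comes with each control period).
- imaging.capture(name): name is "scene" or "side" or "wrist"; returns (picture, depth): 384x512x3 uint8, red, green, blue; 384x512 float32, m along the optical axis (not along the pixel's ray), 0 where there is no reading.
- imaging.camera_model(name): a dict with "vertical_fov" (degrees; the focal length in pixels is half the picture's height over the tangent of half this angle, whatever the lens; pixels are square), "cx", "cy" (the principal point, pixels), "extrinsics" (4x4, takes a point from world to camera coordinates). Camera axes: x right, y down, z forward; pixel columns grow to the right and rows downward; lengths in m; the calibration is good to about 2 mm. The wrist camera is an equidistant fisheye: a pixel r from the principal point sees the ray r / f radians off the axis. A picture is of the moment at which its call begins: read the wrist's pose just before it. camera_model takes no time and is no camera call; for the wrist camera it gives the pose at the moment of the call.
- hand_in(): hands the job in, once; it reports no verdict.
The state is a dict: "clock": time; "qpos": joint angles; "joint_vel": joint speeds; "joint_efforts": joint torques, N m; "position": TCP position; "tool_rot": TCP orientation; "wrist_force": force on the tool from outside, world axes, zero at the start; "wrist_torque": the same for the moment, N m; "finger_gap": finger opening in m.
Only numpy, scipy, OpenCV 4.12 (cv2) and the standard library are available. Lean on these libraries where they do the work, as an engineer would, in place of code of your own. Each camera call takes 0.05 s, during which the arm holds its last target. There are 200 camera calls.

## Working session

There is one attempt and no reset: what is moved stays moved. The work goes in short steps, Python scripts to look and compute and a shell command to move; the robot and the scene stay as the last step left them, time stands still between calls to the robot, and variables do not carry over. Pictures are saved under pics/ and viewed, about 8 in all and at most 12, crops included, and the job is handed in when it is done.

```bash
mkdir -p pics; cat > h.py <<'E'
import numpy as np, cv2
from station import manip, imaging, hand_in
def cap(n):
    m=imaging.camera_model(n); p,d=imaging.capture(n); return p,d,m
def ray(m,u,v,fish=False,H=384):
    f=H/2/np.tan(np.radians(m["vertical_fov"])/2); x=(u-m["cx"]);y=(v-m["cy"])
    if fish:
        r=np.hypot(x,y);t=r/f; d=np.array([np.sin(t)*x/max(r,1e-9),np.sin(t)*y/max(r,1e-9),np.cos(t)])
    else: d=np.array([x/f,y/f,1.])
    E=np.array(m["extrinsics"]);R=E[:3,:3];return -R.T@E[:3,3],R.T@d
def pt(m,u,v,depth,fish=False):   # depth along axis
    o,d=ray(m,u,v,fish); E=np.array(m["extrinsics"]); return o+d*depth/(E[:3,:3]@d)[2]
def onz(m,u,v,z,fish=False):
    o,d=ray(m,u,v,fish); return o+d*(z-o[2])/d[2]
def tri(a,b):
    (o1,d1),(o2,d2)=a,b; d1=d1/np.linalg.norm(d1);d2=d2/np.linalg.norm(d2)
    s=np.linalg.lstsq(np.c_[d1,-d2],o2-o1,rcond=None)[0]; p,q=o1+s[0]*d1,o2+s[1]*d2
    return (p+q)/2,np.linalg.norm(p-q)
def save(n,p): cv2.imwrite("pics/"+n,p[...,::-1])
E
python3 - <<'E'
from h import *
import pickle
np.set_printoptions(precision=4,suppress=True)
D={}
for n in ("scene","side"):
    D[n]=cap(n); p,d,m=D[n]; print(n,m["vertical_fov"],m["cx"],m["cy"],ray(m,m["cx"],m["cy"]),(d>0).mean())
    
    save(n+"0.png",cv2.resize(p,(800,600),interpolation=cv2.INTER_CUBIC))
pickle.dump(D,open("d0.pkl","wb"))
print(manip.tips_ahead,manip.sense())
E
```

```text
scene 45.291120711171914 254.5798043903481 191.28765719452772 (array([-0.6916, -0.5738,  1.0887]), array([ 0.7371,  0.3506, -0.5778])) 0.9020792643229166
side 53.30857137320999 247.4802379121655 196.63079824032027 (array([ 0.3842, -1.0003,  0.5886]), array([ 0.0939,  0.9178, -0.3858])) 0.8965810139973959
0.022 {'clock': 0.1, 'qpos': array([-1.2749,  0.2647,  1.6053, -0.    ,  1.2737, -0.0369]), 'joint_vel': array([ 0.0006, -0.0022, -0.0025, -0.0017,  0.0015, -0.0007]), 'joint_efforts': array([  0.0008, -51.6708, -36.8589,   0.0001,   0.0063,  -0.    ]), 'position': array([ 0.2203, -0.6373,  0.2311]), 'tool_rot': array([[ 0.3267, -0.9451, -0.0006],
       [-0.9451, -0.3267,  0.002 ],
       [-0.0021, -0.0001, -1.    ]]), 'wrist_force': array([ 0.1254, -0.3551,  0.7699]), 'wrist_torque': array([-0.0129,  0.0065,  0.0218]), 'finger_gap': 0.08530958963310892}
```

View pics/scene0.png

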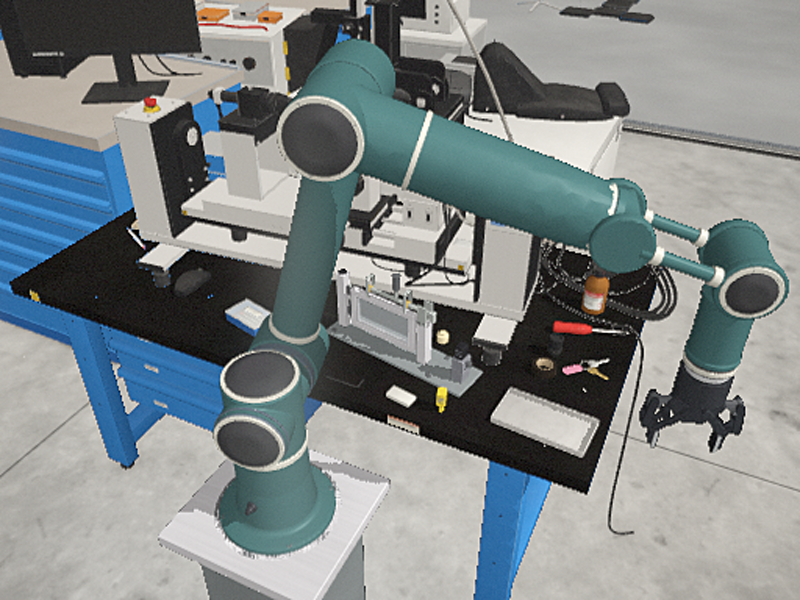

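View pics/side0.png

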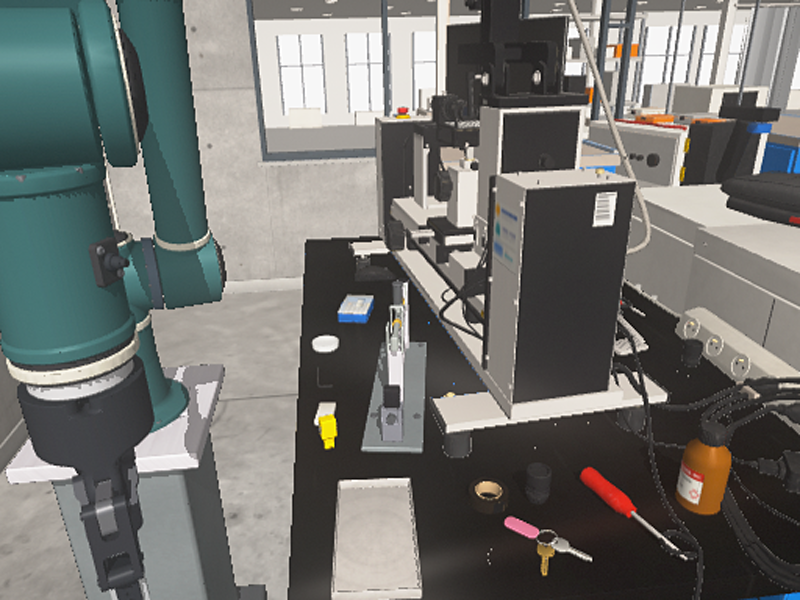

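The scene view shows the guard at (330-485, 265-395) with the black-handled plug in its socket at (460,355). A yellow plug-shaped decoy is at (441,398) and the tray is at (545,420), right of the guard. In the side view the black plug is at (391,395), the yellow one at (327,430) and the tray at (377,540). I'll enlarge both views to confirm.

```bash
python3 - <<'E'
from h import *
import pickle
D=pickle.load(open("d0.pkl","rb"))
a=D["scene"][0][165:260,205:325]; b=D["side"][0][175:295,195:285]
A=cv2.resize(a,None,fx=4,fy=4,interpolation=cv2.INTER_CUBIC);B=cv2.resize(b,None,fx=3.5,fy=3.5,interpolation=cv2.INTER_CUBIC)
c=np.zeros((420,800,3),np.uint8);c[:380,:480]=A;c[:420,485:800]=B;save("crop1.png",c)
E
```

```text
(no output)
```

View pics/crop1.png

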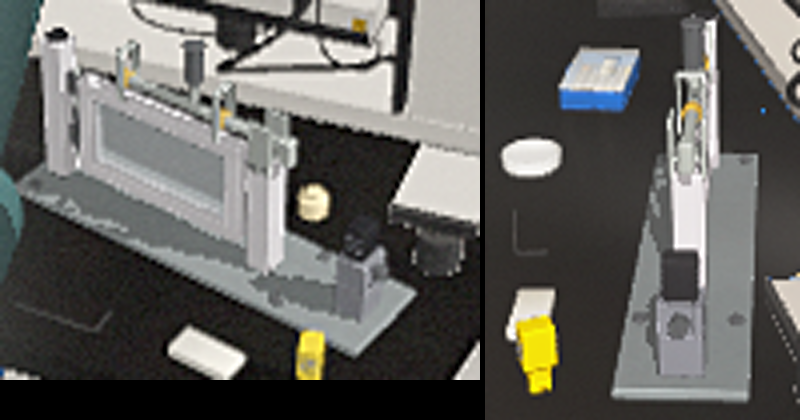

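Candidates with the plug's shape are:
- Black handle seated in the socket: scene (295,224), side (251,254).
- Yellow loose one on the bench: scene (283,253), side (209,275).

The black one fits the description (black handle, seated in the socket). Knob: scene (253,181), side (254,187).

```bash
python3 - <<'E'
from h import *
import pickle
np.set_printoptions(precision=4,suppress=True)
D=pickle.load(open("d0.pkl","rb"))
ms,md=D["scene"][2],D["side"][2]
print("guard corners z=.01")
for u,v in [(209.5,212.5),(293,253.75),(308.75,238)]: print("scene",onz(ms,u,v,.01))
for u,v in [(231.3,287.9),(270.1,288.7),(244.1,219.3),(272.7,219.3)]: print("side",onz(md,u,v,.01))
print("plug handle mid",tri(ray(ms,295.5,224.5),ray(md,250.7,253.6)))
print("knob",tri(ray(ms,253.5,180.75),ray(md,254.1,187)))
for n,(u,v) in dict(scene=(295,224),side=(251,254)).items(): print("plug",pt(D[n][2],u,v,D[n][1][v,u]))
for n,(u,v) in dict(scene=(253,181),side=(254,187)).items(): print("knob",pt(D[n][2],u,v,D[n][1][v,u]))
# tray: pixels by depth within 0..20mm height & grey
for n in D:
    p,d,m=D[n]; vv,uu=np.mgrid[0:384,0:512]
    f=192/np.tan(np.radians(m["vertical_fov"])/2);E=np.array(m["extrinsics"])
    C=np.stack([(uu-m["cx"])/f*d,(vv-m["cy"])/f*d,d],-1); W=(C-E[:3,3])@E[:3,:3]
    for nm,mask in dict(tray=(p.min(-1)>80)&(W[...,2]<.03)&(W[...,2]>-.01)&(d>0),case=(p[...,2].astype(int)-p[...,0]>60)&(W[...,2]<.05)&(W[...,2]>-.01)&(d>0)).items():
        k,l,s,c=cv2.connectedComponentsWithStats(mask.astype(np.uint8))
        for i in range(1,k):
            if s[i,4]>60:
                P=W[l==i]; r=cv2.minAreaRect((P[:,:2]*1000).astype(np.float32)); print(n,nm,s[i],r,np.median(P[:,2]))
E
```

```text
guard corners z=.01
scene [0.4833 0.1745 0.01  ]
scene [ 0.4099 -0.1962  0.01  ]
scene [ 0.51   -0.2164  0.01  ]
side [ 0.419  -0.2049  0.01  ]
side [ 0.5143 -0.222   0.01  ]
side [0.491  0.1775 0.01  ]
side [0.5878 0.1618 0.01  ]
plug handle mid (array([ 0.4726, -0.176 ,  0.0861]), np.float64(0.0016724909382699403))
knob (array([ 0.5055, -0.    ,  0.1952]), np.float64(0.0022254757591574363))
plug [ 0.4565 -0.1797  0.1004]
plug [ 0.4729 -0.1833  0.0902]
knob [ 0.4971 -0.0022  0.1985]
knob [ 0.5051 -0.0053  0.1983]
scene tray [144 191  30  20 265] ((464.28173828125, 388.3647155761719), (154.2280731201172, 103.06710052490234), 74.1715316772461) 0.02666467679332034
scene tray [ 209  203  100   51 1423] ((504.41864013671875, -9.150970458984375), (403.7596740722656, 119.90094757080078), 80.24674224853516) 0.010039315820090088
scene tray [360 229  30  14 141] ((647.9522705078125, -420.5684814453125), (81.96197509765625, 105.51856994628906), 14.841340065002441) 0.0031283378387475685
scene tray [247 246  20  15 163] ((367.46075439453125, -79.02495574951172), (69.10198974609375, 52.8541450500
[... 3398 characters left out ...]
38.312339782714844, 26.999189376831055), 23.123205184936523) 0.012190995967096233
side tray [433 309  15  14  77] ((854.9376220703125, -385.5360412597656), (9.540802001953125, 37.54623031616211), 14.744175910949707) 0.02366892054171366
side tray [404 327  31  26 105] ((788.678466796875, -437.7266845703125), (23.868398666381836, 77.28971862792969), 13.578276634216309) 0.015977617176006154
side tray [323 331  56  29 344] ((645.7328491210938, -419.93609619140625), (27.213197708129883, 120.2822036743164), 48.25846481323242) 0.0033826891088827894
side case [216 192  23  15 119] ((443.5985412597656, 365.1164245605469), (99.00495910644531, 73.95596313476562), 75.14021301269531) 0.013110539397501628
```

```bash
python3 -m inch '[-0.294,-0.334,-0.02,0,0,-1.05,0,-0.294,-0.334,-0.02,0,0,-1.05,0,-0.294,-0.334,-0.02,0,0,-1.05,0,-0.294,-0.334,-0.02,0,0,-1.05,0,-0.294,-0.334,-0.02,0,0,-1.05,0,-0.294,-0.334,-0.02,0,0,-1.05,0,-0.294,-0.334,-0.02,0,0,-1.05,0,-0.294,-0.334,-0.02,0,0,-1.05,0,-0.294,-0.334,-0.02,0,0,-1.05,0,-0.294,-0.334,-0.02,0,0,-1.05,0,-0.294,-0.334,-0.02,0,0,-1.05,0,-0.294,-0.334,-0.02,0,0,-1.05,0,-0.294,-0.334,-0.02,0,0,-1.05,0,-0.294,-0.334,-0.02,0,0,-1.05,0]' 60
python3 - <<'E'
from h import *
import pickle
np.set_printoptions(precision=4,suppress=True)
s=manip.sense();print(s["clock"],s["position"],s["tool_rot"],s["qpos"])
D={}
for n in ("wrist","scene","side"): D[n]=cap(n)
pickle.dump(D,open("d1.pkl","wb"))
m=D["wrist"][2];print(m["vertical_fov"],m["cx"],m["cy"],ray(m,m["cx"],m["cy"],True))
save("w1.png",cv2.resize(D["wrist"][0],(800,600),interpolation=cv2.INTER_CUBIC))
E
```

```text
clock: 1.27
position: [0.4398, -0.251, 0.252]
tool_rot: [[0.983, -0.186, -0.001], [-0.186, -0.983, -0.0], [-0.001, 0.0, -1.0]]
wrist_force: [-0.2, 0.5, -0.4]
finger_gap: 0.0853
1.2667 [ 0.4398 -0.251   0.252 ] [[ 0.9825 -0.1861 -0.0009]
 [-0.1861 -0.9825 -0.0002]
 [-0.0008  0.0004 -1.    ]] [-0.5674 -0.0702  1.9323 -0.0007  1.2802 -0.38  ]
65.70646984690485 255.16860607047954 194.25287286463316 (array([ 0.454 , -0.1804,  0.3947]), array([-0.0535, -0.2767, -0.9595]))
```

View pics/w1.png

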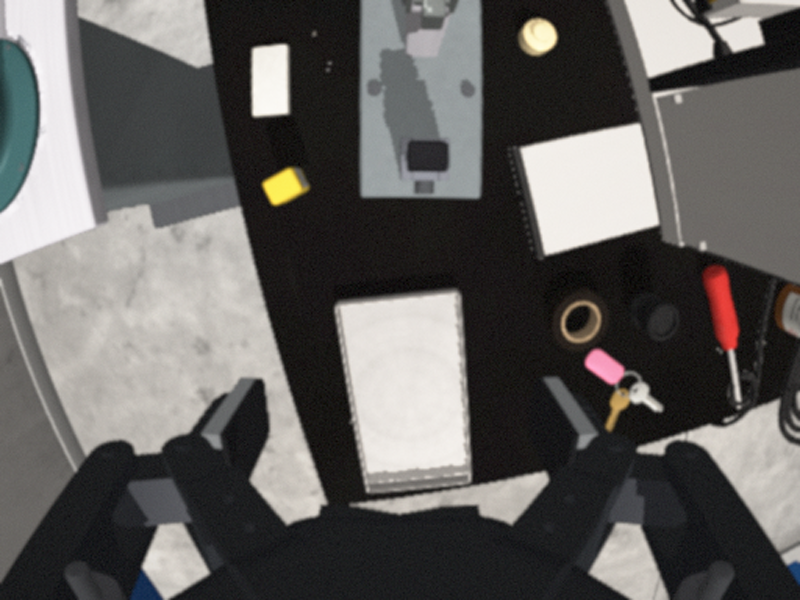

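The wrist view shows the plug's black handle top at about (428,155), the plate's end corners at (361,196) and (481,198), the tray at (335-470, 290-490) and the yellow decoy at (285,186). The plate edges run vertically in the picture, so the jaws are aligned with the guard.

```bash
python3 - <<'E'
from h import *
import pickle
np.set_printoptions(precision=4,suppress=True)
D=pickle.load(open("d1.pkl","rb"));p,d,m=D["wrist"]
g=p.max(-1).astype(np.uint8)[84:114,255:293]; print(g[::2,::2])
k=(g<60).astype(np.uint8);n,l,s,c=cv2.connectedComponentsWithStats(k);i=1+np.argmax(s[1:,4]);u,v=c[i]+[255,84];print(s[i],u,v,onz(m,u,v,.104,True))
dd=d[int(v),int(u)];print(dd,pt(m,u,v,dd,True))
ms=pickle.load(open("d0.pkl","rb"))
for n2,uv in dict(scene=(295.5,224.5),side=(250.7,253.6)).items(): print("tri",n2,tri(ray(m,u,v,True),ray(ms[n2][2],*uv)))
for a in [(361,196),(481,198),(361,5),(482,5)]: print("plate",onz(m,a[0]*.64,a[1]*.64,.01,True))
print("tray rim",[onz(m,a*.64,b*.64,.016,True)[:2] for a,b in [(336,303),(459,290),(470,475),(367,483)]])
E
```

```text
[[111 108 110 109 107 112 109 113 109 107 108 107 112 145 159 157 159 160
  159]
 [109 106 106 108 107 111 111 108 110 110 110 110 109 138 159 157 160 160
  158]
 [106 101 107 103  96 105 108 105 109 105 108 108 106 120 136 137 152 158
  160]
 [104 107 114  92  58  60  59  60  62  64  64  65  65  68  88 120 146 157
  157]
 [103 107 109  62  45  48  44  44  44  42  39  41  38  40  41  60 127 159
  161]
 [101 109 113  59  45  43  47  47  42  44  46  41  44  46  43  44 121 161
  162]
 [106 110 106  51  43  44  46  46  44  44  47  44  48  49  43  42 116 160
  159]
 [104 112 102  51  47  42  45  46  46  47  43  45  44  43  44  43 113 157
  161]
 [108 138 108  44  40  44  47  46  48  44  45  43  43  43  43  45 109 159
  160]
 [108 139 116  49  48  46  45  45  44  44  44  43  45  40  44  43 107 159
  161]
 [112 147 137  59  40  42  42  44  42  41  43  43  47  40  45  43 111 158
  161]
 [119 145 145  62  42  47  41  42  41  47  45  42  46  42  42  52 118 159
  161]
 [121 144 153  83  47  50  47  51  44  48  45  49  46  47  45  78 143 160
  159]
 [137 146 164 150 129 139 140 141 139 138 139 138 131 121 131 144 162 160
  163]
 [146 147 164 166 157 162 166 166 167 165 166 166 157 150 162 162 157 160
  162]]
[  6   6  25  19 443] 273.0158013544018 99.41534988713317 [ 0.4724 -0.1739  0.104 ]
0.27543446 [ 0.4723 -0.1739  0.1047]
tri scene (array([ 0.474 , -0.1745,  0.0836]), np.float64(0.0021989558125267194))
tri side (array([ 0.4734, -0.1735,  0.0855]), np.float64(0.0003324418515753552))
plate [ 0.4192 -0.1949  0.01  ]
plate [ 0.5167 -0.2143  0.01  ]
plate [ 0.4498 -0.033   0.01  ]
plate [ 0.549  -0.0496  0.01  ]
tray rim [array([ 0.3803, -0.2792]), array([ 0.4853, -0.2874]), array([ 0.4701, -0.4811]), array([ 0.3656, -0.4706])]
```

```bash
python3 -m inch '[0.018,-0.081,0.0,0,0,0,0,0.018,-0.081,0.0,0,0,0,0,0.018,-0.081,0.03,0,0,0,0,0.018,-0.081,0.06,0,0,0,0,0.018,-0.081,0.09,0,0,0,0,0.018,-0.081,0.12,0,0,0,0,0.018,-0.081,0.145,0,0,0,0,0.018,-0.081,0.155,0,0,0,0,0.018,-0.081,0.155,0,0,0,0]' 60
python3 - <<'E'
from h import *
p,d,m=cap("wrist");save("w2.png",p[60:384,80:432])
E
```

```text
clock: 2.17
position: [0.4701, -0.1747, 0.0943]
tool_rot: [[0.982, -0.189, -0.006], [-0.189, -0.982, 0.003], [-0.006, -0.001, -1.0]]
wrist_force: [-1.0, -0.6, -0.6]
finger_gap: 0.0853
```

View pics/w2.png

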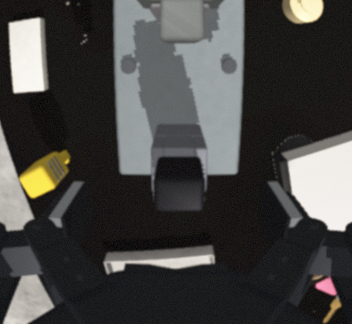

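The close view shows the black handle at (180,185), midway between the pads at (70,200) and (285,200). I'll close on it and pull it up.

```bash
python3 -m inch '[0.001,0,-0.002,0,0,0,255,0.001,0,-0.002,0,0,0,255,0.001,0,-0.002,0,0,0,255,0.001,0,-0.002,0,0,0,255,0.001,0,-0.002,0,0,0,255,0.001,0,-0.002,0,0,0,255,0.001,0,-0.002,0,0,0,255,0.001,0,-0.002,0,0,0,255,0.001,0,-0.002,0,0,0,255,0.001,0,-0.002,0,0,0,255]' 70
python3 -m inch '[0,0,-0.006,0,0,0,255,0,0,-0.012,0,0,0,255,0,0,-0.018,0,0,0,255,0,0,-0.026,0,0,0,255,0,0,-0.036,0,0,0,255,0,0,-0.05,0,0,0,255,0,0,-0.06,0,0,0,255,0,0,-0.06,0,0,0,255]' 70
```

```text
clock: 3.05
position: [0.4745, -0.1752, 0.1009]
tool_rot: [[0.982, -0.187, 0.001], [-0.187, -0.982, -0.001], [0.001, 0.0, -1.0]]
wrist_force: [-1.7, 0.2, 6.8]
finger_gap: 0.0228
clock: 3.72
position: [0.4758, -0.1757, 0.163]
tool_rot: [[0.982, -0.187, 0.005], [-0.187, -0.982, -0.002], [0.005, 0.001, -1.0]]
wrist_force: [0.8, -0.2, -0.3]
finger_gap: 0.023
```

```bash
python3 - <<'E'
from h import *
p,d,m=cap("wrist");q,_,_=cap("side")
a=cv2.resize(q[175:300,190:340],(450,375),interpolation=cv2.INTER_CUBIC);c=np.zeros((384,800,3),np.uint8);c[:375,:450]=a;c[:324,452:800]=p[60:384,80:428];save("s3.png",c)
E
```

```text
(no output)
```

View pics/s3.png

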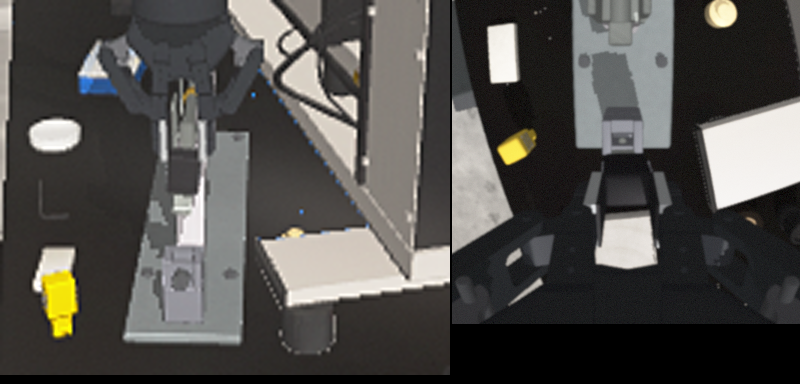

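The side view shows the plug held above the empty socket, with its blade at (182,205). Next I carry it to the tray.

```bash
python3 -m inch '[-0.003,0.04,0,0,0,0,255,-0.005,0.08,0,0,0,0,255,-0.008,0.12,0.01,0,0,0,255,-0.01,0.16,0.03,0,0,0,255,-0.013,0.195,0.05,0,0,0,255,-0.013,0.201,0.075,0,0,0,255,-0.013,0.201,0.095,0,0,0,255,-0.013,0.201,0.102,0,0,0,255,-0.013,0.201,0.102,0,0,0,255,-0.013,0.201,0.102,0,0,0,255]'
```

```text
clock: 4.65
position: [0.4231, -0.3693, 0.0566]
tool_rot: [[0.982, -0.187, -0.001], [-0.187, -0.982, 0.001], [-0.002, -0.001, -1.0]]
wrist_force: [-0.1, 0.5, -0.6]
finger_gap: 0.0231
```

```bash
python3 -m inch '[0,0,0.002,0,0,0,255,0,0,0.002,0,0,0,0,0,0,0.002,0,0,0,0,0,0,0.002,0,0,0,0,0,0,0.002,0,0,0,0,0,0,0.002,0,0,0,0,0,0,-0.03,0,0,0,0,0,0,-0.06,0,0,0,0,0,0,-0.1,0,0,0,0,0,0,-0.14,0,0,0,0,0,0,-0.18,0,0,0,0,0,0,-0.2,0,0,0,0]'
python3 - <<'E'
from h import *
p,d,m=cap("wrist");q,_,ms=cap("side")
a=cv2.resize(q[290:384,190:300],(440,376),interpolation=cv2.INTER_CUBIC);c=np.zeros((384,800,3),np.uint8);c[:376,:440]=a;c[:324,452:800]=p[60:384,80:428];save("s4.png",c)
E
```

```text
clock: 5.65
position: [0.4253, -0.3715, 0.2638]
tool_rot: [[0.982, -0.187, 0.006], [-0.187, -0.982, -0.006], [0.007, 0.005, -1.0]]
wrist_force: [1.1, -0.3, 0.7]
finger_gap: 0.0855
```

View pics/s4.png

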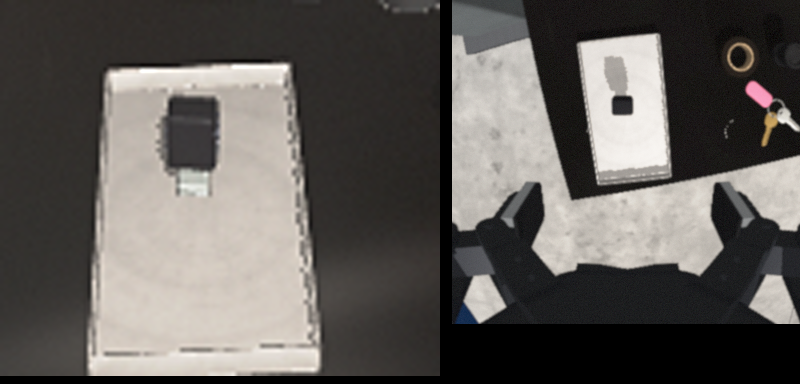

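The side view shows the plug let go and standing in the tray at (190,145), and the wrist view agrees with it at (622,105). Next I need the clearance to the instrument, and the knob from the pictures taken at the start.

```bash
python3 - <<'E'
from h import *
import pickle
np.set_printoptions(precision=3,suppress=True)
D=pickle.load(open("d0.pkl","rb"))
for n in D:
    p,d,m=D[n]; vv,uu=np.mgrid[0:384,0:512]
    f=192/np.tan(np.radians(m["vertical_fov"])/2);E=np.array(m["extrinsics"])
    C=np.stack([(uu-m["cx"])/f*d,(vv-m["cy"])/f*d,d],-1); W=(C-E[:3,3])@E[:3,:3]
    for lo,hi in [(.18,.24),(.24,.32),(.32,.5)]:
        for y in np.arange(-.25,.4,.05):
            k=(d>0)&(abs(W[...,1]-y-.025)<.025)&(W[...,2]>lo)&(W[...,2]<hi)&(W[...,0]>.535)&(W[...,0]<.9)
            if k.sum()>5: print(n,lo,"y%.2f"%y,k.sum(),np.percentile(W[k][:,0],[2,20]),end="; ")
        print()
E
```

```text
scene 0.18 y-0.25 241 [0.631 0.636]; scene 0.18 y-0.20 200 [0.626 0.632]; scene 0.18 y-0.15 156 [0.623 0.629]; scene 0.18 y-0.10 391 [0.605 0.634]; scene 0.18 y-0.05 269 [0.589 0.617]; scene 0.18 y-0.00 155 [0.608 0.612]; scene 0.18 y0.05 170 [0.608 0.619]; scene 0.18 y0.10 407 [0.601 0.618]; scene 0.18 y0.15 136 [0.606 0.61 ]; scene 0.18 y0.30 68 [0.582 0.585]; scene 0.18 y0.35 240 [0.579 0.584]; 
scene 0.24 y-0.25 280 [0.632 0.636]; scene 0.24 y-0.20 282 [0.627 0.631]; scene 0.24 y-0.15 117 [0.624 0.627]; scene 0.24 y-0.10 51 [0.619 0.626]; scene 0.24 y-0.05 449 [0.616 0.651]; scene 0.24 y-0.00 351 [0.613 0.642]; scene 0.24 y0.05 63 [0.613 0.636]; scene 0.24 y0.10 344 [0.603 0.618]; scene 0.24 y0.15 184 [0.542 0.606]; scene 0.24 y0.30 9 [0.584 0.587]; scene 0.24 y0.35 57 [0.581 0.606]; 
scene 0.32 y-0.25 12 [0.632 0.634]; scene 0.32 y-0.20 23 [0.625 0.63 ]; scene 0.32 y-0.15 64 [0.625 0.813]; scene 0.32 y-0.05 49 [0.664 0.671]; scene 0.32 y-0.00 45 [0.658 0.662]; scene 0.32 y0.05 13 [0.658 0.661]; scene 0.32 y0.10 114 [0.606 0.618]; scene 0.32 y0.15 23 [0.609 0.613]; scene 0.32 y0.
[... 690 characters left out ...]
side 0.24 y0.05 44 [0.612 0.631]; side 0.24 y0.10 457 [0.607 0.626]; side 0.24 y0.15 249 [0.536 0.564]; side 0.24 y0.20 67 [0.6   0.602]; side 0.24 y0.25 10 [0.591 0.593]; side 0.24 y0.30 23 [0.588 0.593]; side 0.24 y0.35 60 [0.585 0.599]; 
side 0.32 y-0.25 2126 [0.636 0.641]; side 0.32 y-0.20 772 [0.63  0.634]; side 0.32 y-0.15 399 [0.628 0.63 ]; side 0.32 y-0.10 48 [0.742 0.745]; side 0.32 y-0.05 2059 [0.67  0.687]; side 0.32 y-0.00 439 [0.658 0.665]; side 0.32 y0.05 104 [0.663 0.664]; side 0.32 y0.10 594 [0.614 0.632]; side 0.32 y0.15 406 [0.607 0.615]; side 0.32 y0.20 107 [0.619 0.621]; side 0.32 y0.25 44 [0.682 0.685]; side 0.32 y0.30 103 [0.675 0.68 ]; side 0.32 y0.35 62 [0.666 0.672];
```

```bash
python3 -m inch '[0,-0.02,-0.036,0,0,0,0,0.002,-0.06,-0.036,0,0,0,0,0.0095,-0.381,-0.036,0,0,0,0,0.0095,-0.381,-0.036,0,0,0,0,0.0095,-0.381,-0.036,0,0,0,0,0.0095,-0.381,-0.036,0,0,0,0,0.0095,-0.381,-0.036,0,0,0,0,0.0095,-0.381,-0.036,0,0,0,0,0.0095,-0.381,-0.036,0,0,0,0,0.0095,-0.381,-0.036,0,0,0,0,0.0095,-0.381,-0.036,0,0,0,0,0.0095,-0.381,-0.036,0,0,0,0,0.0095,-0.381,-0.036,0,0,0,0]'
python3 - <<'E'
from h import *
import pickle
np.set_printoptions(precision=4,suppress=True)
s=manip.sense();D={n:cap(n) for n in ("wrist","scene")};pickle.dump((s,D),open("d2.pkl","wb"))
save("w5.png",cv2.resize(D["wrist"][0],(800,600),interpolation=cv2.INTER_CUBIC))
E
```

```text
clock: 6.83
position: [0.5035, 0.0023, 0.2922]
tool_rot: [[0.983, -0.186, -0.002], [-0.186, -0.983, -0.001], [-0.002, 0.001, -1.0]]
wrist_force: [-0.3, -0.2, 0.2]
finger_gap: 0.0852
```

View pics/w5.png

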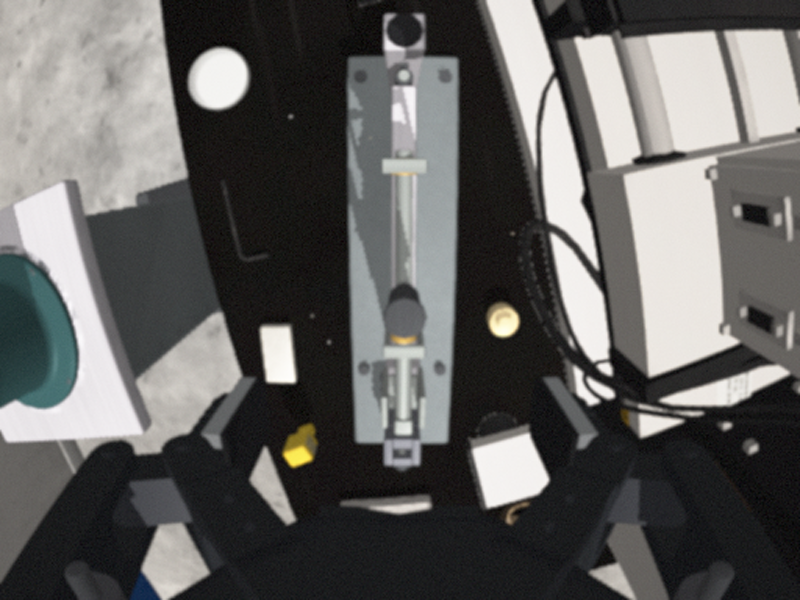

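The wrist view shows the knob's flange at about (405,318), the near guide at (404,352), the far guide at (404,166) and the keeper at (403,400).

```bash
python3 - <<'E'
from h import *
import pickle
np.set_printoptions(precision=4,suppress=True)
s,D=pickle.load(open("d2.pkl","rb"));p,d,m=D["wrist"]
print(s["position"])
u0,v0=240,178
dd=d[v0:225,u0:280]; print(np.round(dd[::3,::3],3))
W=np.array([[pt(m,u,v,d[v,u],True) for u in range(u0,280)] for v in range(v0,225)])
k=(W[...,2]>.209)&(W[...,2]<.222);P=W[k];print(k.sum(),P.mean(0),P.min(0),P.max(0),np.median(P[:,2]))
vv,uu=np.nonzero(k);u,v=uu.mean()+u0,vv.mean()+v0;print(u,v,onz(m,u,v,.215,True))
print(tri(ray(m,u,v,True),ray(pickle.load(open("d0.pkl","rb"))["side"][2],254.1,180)))
for a in [(404,158),(404,344)]:print(onz(m,a[0]*.64,a[1]*.64,.183,True))
R=s["tool_rot"];
E
```

```text
[0.5035 0.0023 0.2922]
[[0.    0.434 0.434 0.435 0.311 0.289 0.287 0.29  0.311 0.434 0.436 0.436
  0.435 0.434]
 [0.436 0.434 0.436 0.436 0.314 0.29  0.282 0.286 0.311 0.436 0.436 0.435
  0.437 0.435]
 [0.436 0.437 0.436 0.436 0.264 0.257 0.254 0.256 0.259 0.438 0.437 0.437
  0.436 0.437]
 [0.438 0.439 0.438 0.439 0.255 0.249 0.246 0.246 0.249 0.259 0.439 0.438
  0.437 0.439]
 [0.439 0.439 0.44  0.262 0.244 0.239 0.229 0.236 0.241 0.248 0.442 0.441
  0.439 0.439]
 [0.442 0.44  0.441 0.248 0.228 0.229 0.228 0.228 0.227 0.229 0.439 0.439
  0.44  0.44 ]
 [0.443 0.441 0.442 0.229 0.228 0.227 0.228 0.228 0.228 0.228 0.23  0.44
  0.441 0.442]
 [0.444 0.444 0.231 0.229 0.229 0.231 0.228 0.23  0.229 0.228 0.229 0.442
  0.445 0.443]
 [0.445 0.446 0.23  0.23  0.229 0.    0.228 0.23  0.229 0.23  0.231 0.444
  0.444 0.443]
 [0.448 0.446 0.229 0.23  0.23  0.23  0.229 0.231 0.231 0.228 0.23  0.446
  0.447 0.444]
 [0.447 0.448 0.446 0.231 0.23  0.232 0.231 0.23  0.232 0.232 0.23  0.447
  0.447 0.447]
 [0.45  0.449 0.449 0.233 0.231 0.233 0.23  0.232 0.232 0.232 0.232 0.448
  0.448 0.448]
 [0.45  0.45  0.29  0.288 0.233 0.231 0.233 0.232 0.233 0.305 0.287 0.451
  0.45  0.45 ]
 [0.452 0.451 0.279 0.286 0.298 0.295 0.296 0.297 0.298 0.398 0.279 0.452
  0.45  0.45 ]
 [0.453 0.453 0.272 0.287 0.325 0.301 0.3   0.301 0.327 0.386 0.272 0.454
  0.453 0.452]
 [0.455 0.454 0.269 0.27  0.268 0.268 0.269 0.27  0.268 0.268 0.27  0.455
  0.454 0.453]]
570 [0.5068 0.0023 0.2161] [ 0.4961 -0.0087  0.2128] [0.5173 0.0123 0.218 ] 0.21616634540815083
258.88421052631577 203.17719298245615 [0.5068 0.0019 0.215 ]
(array([0.5068, 0.0024, 0.2164]), np.float64(0.00015275239356680225))
[0.5213 0.0793 0.183 ]
[ 0.5019 -0.0244  0.183 ]
```

```bash
python3 -m inch '[0.003,0,0.03,0,0,0,0,0.003,0,0.06,0,0,0,0,0.003,0,0.085,0,0,0,0,0.003,0,0.1,0,0,0,0,0.003,0,0.102,0,0,0,0,0.003,0,0.102,0,0,0,0]' 40
python3 -m inch '[0,0,0,0,0,0,255,0,0,0,0,0,0,255,0,0,0,0,0,0,255,0,0,0,0,0,0,255,0,0,0,0,0,0,255,0,0,0,0,0,0,255,0,0,0,0,0,0,255,0,0,0,0,0,0,255,0,0,0,0,0,0,255,0,0,0,0,0,0,255]' 60
```

```text
clock: 7.43
position: [0.506, 0.0008, 0.1902]
tool_rot: [[0.982, -0.189, -0.003], [-0.189, -0.982, 0.0], [-0.003, 0.001, -1.0]]
wrist_force: [0.1, 0.1, 0.1]
finger_gap: 0.0852
clock: 8.27
position: [0.5067, 0.0021, 0.1924]
tool_rot: [[0.982, -0.187, -0.001], [-0.187, -0.982, 0.0], [-0.001, 0.0, -1.0]]
wrist_force: [-4.8, -0.4, 5.6]
finger_gap: 0.0182
```

The grip is on (gap 18.2 mm, the knob's width). Lift first, then draw.

```bash
python3 -m inch '[0,0,-0.005,0,0,0,255,0,0,-0.01,0,0,0,255,0,0,-0.015,0,0,0,255,0,0,-0.016,0,0,0,255,0,0,-0.016,0,0,0,255]'
python3 -m inch '[0,-0.006,0,0,0,0,255,0,-0.012,0,0,0,0,255,0,-0.018,0,0,0,0,255,0,-0.024,0,0,0,0,255,0,-0.03,0,0,0,0,255,0,-0.036,0,0,0,0,255,0,-0.042,0,0,0,0,255,0,-0.046,0,0,0,0,255,0,-0.046,0,0,0,0,255,0,-0.046,0,0,0,0,255]'
```

```text
clock: 8.68
position: [0.5066, 0.0021, 0.2075]
tool_rot: [[0.982, -0.187, -0.001], [-0.187, -0.982, 0.0], [-0.001, -0.0, -1.0]]
wrist_force: [-2.9, -0.1, -1.2]
finger_gap: 0.0185
clock: 9.52
position: [0.5153, 0.0487, 0.2071]
tool_rot: [[0.982, -0.186, -0.001], [-0.186, -0.982, 0.001], [-0.001, -0.001, -1.0]]
wrist_force: [-5.6, 1.7, -1.5]
finger_gap: 0.0182
```

```bash
python3 -m inch '[-0.0044,-0.0001,0,0,0,0.05,255,-0.0088,-0.0004,0,0,0,0.1,255,-0.0132,-0.001,0,0,0,0.15,255,-0.0175,-0.0018,0,0,0,0.2,255,-0.0175,-0.0018,0,0,0,0.2,255]'
```

```text
clock: 9.93
position: [0.5001, 0.0529, 0.2082]
tool_rot: [[0.926, -0.379, 0.004], [-0.379, -0.926, 0.0], [0.003, -0.002, -1.0]]
wrist_force: [0.0, 0.3, -1.6]
finger_gap: 0.0183
```

```bash
python3 -m inch '[-0.0062,-0.0002,0,0,0,0.07,255,-0.0123,-0.0009,0,0,0,0.14,255,-0.0183,-0.0019,0,0,0,0.21,255,-0.0243,-0.0034,0,0,0,0.28,255,-0.0302,-0.0053,0,0,0,0.35,255,-0.0302,-0.0053,0,0,0,0.35,255,-0.0302,-0.0053,0,0,0,0.35,255,-0.0302,-0.0053,0,0,0,0.35,255,-0.0302,-0.0053,0,0,0,0.35,255]'
python3 - <<'E'
from h import *
import pickle
np.set_printoptions(precision=4,suppress=True)
D={n:cap(n) for n in ("wrist","scene","side")};s=manip.sense();pickle.dump((s,D),open("d3.pkl","wb"))
a=cv2.resize(D["side"][0][170:384,180:300],(337,600),interpolation=cv2.INTER_CUBIC)
b=cv2.resize(D["wrist"][0][0:330,60:430],(450,401));c=np.zeros((600,800,3),np.uint8);c[:,:337]=a;c[:401,345:795]=b;save("fin.png",c)
p=s["position"][:2];h=np.array([.5076,.0070])+.130*np.array([.1865,.9825]);v=p-h
print("gate angle from TCP",np.arctan2(v[0],v[1]), np.arctan2(-.1865,-.9825),np.linalg.norm(v),s["position"],s["wrist_force"],s["joint_vel"])
E
```

```text
clock: 10.68
position: [0.4742, 0.0686, 0.2079]
tool_rot: [[0.741, -0.672, 0.002], [-0.672, -0.741, 0.0], [0.002, -0.002, -1.0]]
wrist_force: [2.6, -0.9, -0.4]
finger_gap: 0.0179
gate angle from TCP -2.4210881507915465 -2.95400262374895 0.08822151710793004 [0.4736 0.0684 0.2076] [ 2.7952 -1.2456 -1.4547] [-0.001  -0.0002  0.0039  0.0008  0.0014  0.0071]
```

View pics/fin.png

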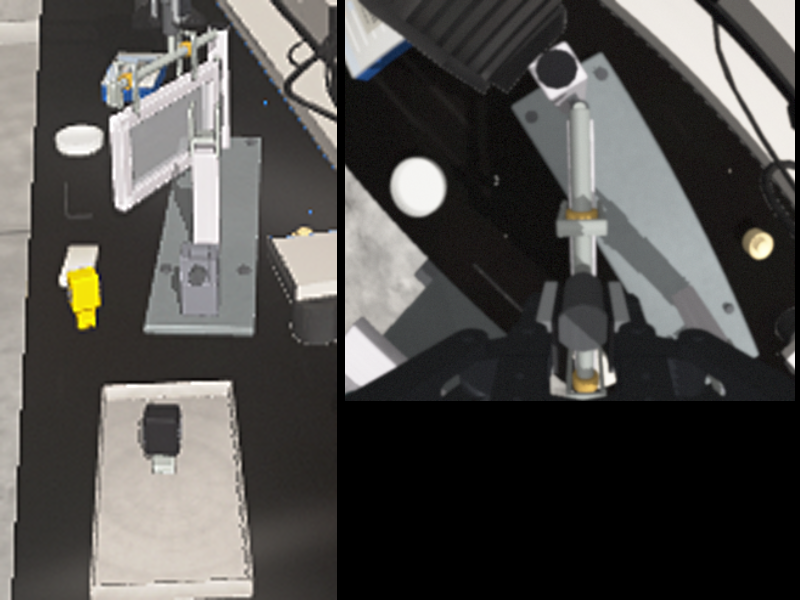

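The side view shows the gate open at (165,130), the plug in the tray at (162,430), and the dish and case in place. The wrist view shows the knob between the pads at (583,310). The gate angle from the TCP is about 0.53 rad. I'll settle briefly, then hand in.

```bash
python3 -m inch '[0,0,0,0,0,0,255,0,0,0,0,0,0,255,0,0,0,0,0,0,255,0,0,0,0,0,0,255]' && python3 -c "
from station import hand_in; print(hand_in())"
```

```text
clock: 11.17
position: [0.473, 0.0684, 0.2074]
tool_rot: [[0.74, -0.673, 0.0], [-0.673, -0.74, -0.0], [0.0, -0.0, -1.0]]
wrist_force: [3.0, -1.3, -1.7]
finger_gap: 0.0182
the job is handed in; nothing more can be done
None
```

The job is handed in at about 11.2 s on the robot's clock; `hand_in()` gave no verdict.

- **Plug:** I pulled the black-handled plug from its socket and let it go in the steel tray, where it stands upright. The last side picture shows it inside the rim.
- **Bolt:** I lifted it about 15 mm and drew it about 47 mm clear of the keeper. Both figures come from the tool's position.
- **Gate:** It is held at about 0.53 rad (30 degrees), worked out from the tool's position about the hinge. The fingers grip the knob with an 18 mm gap, and the wrist feels a pull of about 3 N, in line with the closing spring.
- **Bystanders:** The dish, needle case and weight look undisturbed in the last picture. I didn't go near the tape roll, but it isn't in that picture.

No check failed. The gap on the plug's handle read about 23 mm where I expected 26 mm, but the grip held. I did not measure the gate angle separately in the pictures.

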